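# Dock the fastener caddy

### The arm

A 7-joint arm with a two-finger parallel gripper is mounted at the origin on the work surface. World frame = base frame: x ahead of the robot, y to its left, z up, the work surface at z = 0. Lengths are in m, angles in rad, forces in N, time in s.
With the tool pointing down it reaches from about 0.35 to 0.9 m from the base axis. Payload 19.9 kg.
Tool frame: the origin (TCP) lies between the finger pads; the fingertips stand 19 mm ahead of it and the grasp point (between the pads) is the TCP; z points along the fingers, y is the line along which they close (so a half turn about z gives the same grasp; the last joint's range is limited). The gripper opens to 94 mm and grips with 3 to 60 N. Pads are 16 mm wide; open, the fingers measure 119 mm over their backs; the gripper's body (75 mm by 177 mm) begins 78 mm behind the grasp point.
Start: joints at [-1.31, 0.417, -0.01, 1.614, 0.005, 1.111, -0.053], TCP at [0.186, 0.597, 0.224] pointing down, gripper open.
Joint ranges: [-2.81, 2.81], [-0.39, 2.02], [-1.27, 1.25], [0.06, 2.57], [-1.19, 4.33], [0.19, 2], [-2.82, 2.82]. Speed limits (rad/s): [1.89, 1.89, 2.39, 2.39, 3.01, 3.01, 3.01].

### API

Orientations are given as a 3x3 rotation matrix whose columns are the frame's x, y, z axes.
In Python, from workcell import read_state, snapshot, camera_info, hand_in, recognise, regions_of gives the robot as it stands. The module is installed in compiled form; this text tells all that it offers.
- The arm moves only by the tool drive_tool, never from a script. Its argument "series" is text: rows parted by semicolons, each of 7 numbers parted by spaces: the shift along the world's x, y, z as a fraction of full scale, then the turn, a rotation vector about the world's x, y, z as a fraction of full scale, then the gripper's target within -1 to 1 (fully open at 1, half-way at 0, shut at -1). A call has 1 to 10 rows; each row shifts and turns the commanded pose from where the row before left it; what a row does not reach is not made up. Full scale, the value 1, is 0.5 m for a shift and 360 degrees for a turn. A row lasts 1/12 s, in which the tool goes at most 41.7 mm and 7.16 degrees, less where a joint would pass 70% of its speed; a pose out of reach is approached as far as the arm can. A call with a number of a shift or a turn outside -1 to 1 is refused whole. A call with a gripper value outside its range is refused whole. The fingers move at their own pace and stop on an object; "squeeze" is the grip in N (left out, the last holds). Time passes only in rows, so rows that do not move let the fingers close. It gives the time, the measured TCP pose, the force, the opening and the grip force at its end, in the units of the state.
- read_state(): the state, without advancing time (a new reading comes with each control period).
- snapshot(name): name is "side" or "top"; returns the picture (420x560x3 uint8, blue, green, red); there is no depth.
- camera_info(name): a dict with "K" (3x3 intrinsics, pixels), "rvec" (rotation vector, rad) and "tvec" (3), from world to camera coordinates, as OpenCV has them. Camera axes: x right, y down, z forward; pixel columns grow to the right and rows downward; lengths in m; the calibration is good to about 2 mm. A picture is of the moment at which its call begins. camera_info takes no time and is no camera call.
- hand_in(): hands the job in; it is judged then, once.
Trained networks look in the newest picture that a camera, given by its name, has taken for a name from the list of things; names that differ only in an ending like _2 or _b are one class to them, and where a whole thing is asked for, a point or a joint stands for the part that bears it (a point fixed in the world has none). Each returns a list of dicts, best first, with "conf" (0 to 1); they miss things now and then, are a little off and sometimes report something else, mostly with a low value. They report only what shows in the picture. A call takes as long as a camera call. They do not tell look-alikes from the thing itself.
- recognise(target, camera): "position" ([x, y, z] in m, in the coordinates of the camera as it stood for that picture, good to about 4 mm: the middle of the surface that is visible of it).
- regions_of(target, camera): "region" (420x560 bool, what is visible of it).
The state is a dict: "time": time; "joint_positions": joint angles; "joint_velocities": joint speeds; "effort": joint torques, N m; "ee_pos": TCP position; "tcp_rot": TCP orientation; "ft_force": force on the tool from outside, world axes, zero at the start; "wrist_torque": the same for the moment, N m; "grip_width": opening from 0.0 (shut) to 1.0 (fully open); "finger_force": force on a finger pad.
Only numpy, scipy, OpenCV 4.12 (cv2) and the standard library are available. Lean on these libraries where they do the work, as an engineer would, in place of code of your own. Each camera call takes 0.05 s, during which the arm holds its last target. There are 200 camera calls.

### The job

Roll the wheeled fastener caddy by its handle to its dock: line it up in front of the lane and push it straight ahead until all four castors trail straight behind their pivots before its nose enters. Then steer it in between the rails and press it gently, never ramming the rails or the sprung buffer, until the latch drops behind its front bar, and let go. Keep the caddy level on its wheels and leave the other things on the bench alone.

Things in the scene. Friction and masses are not known exactly. Their poses are not given: they have to be found in the camera images.
- caddy: Bench caddy, 0.7 to 1 kg: plywood deck 170 x 130 mm, 12 thick, underside 36 mm above the bench, on four swivel castors (25 mm wheels) that let it roll and turn any way with under 2 N; fixed on it a clear bin of copper fasteners, top 104 mm above the bench, rear wall 53 mm behind the middle. Origin on the bench under the deck's middle; x ahead (handle at the rear), y left, z up.
- handle (a point): Middle of the caddy's push handle: wooden bar 14 x 14 mm in section, 106 mm long, lying across the caddy (along its y), 118 mm above the bench and 100 mm behind the caddy's middle. Two aluminium arms carry its ends; free from above, and 40 mm clear of the bin. Axes as the caddy's.
- nose (a point): Foremost point of the caddy: middle of the front face of its strike bar, a level round steel bar 8 mm thick and 70 mm long, 131 mm ahead of the caddy's middle and 46 mm above the bench. Between bar and deck is a 38 mm gap, into which the dock's latch drops. Axes as the caddy's.
- castor_fl (a joint): Swivel angle of the front left castor (pivot at x, y = +60, +47 mm in the caddy's frame), rad, counter-clockwise from above. 0: the wheel, 12 mm off its pivot, trails straight behind as it does when the caddy runs straight ahead; whole turns (2 pi) do not matter. It counts as trailing within 0.25.
- castor_fr (a joint): Swivel angle of the front right castor (pivot at x, y = +60, -47 mm in the caddy's frame), rad, counter-clockwise from above. 0: the wheel, 12 mm off its pivot, trails straight behind as it does when the caddy runs straight ahead; whole turns (2 pi) do not matter. It counts as trailing within 0.25.
- castor_rl (a joint): Swivel angle of the rear left castor (pivot at x, y = -60, +47 mm in the caddy's frame), rad, counter-clockwise from above. 0: the wheel, 12 mm off its pivot, trails straight behind as it does when the caddy runs straight ahead; whole turns (2 pi) do not matter. It counts as trailing within 0.25.
- castor_rr (a joint): Swivel angle of the rear right castor (pivot at x, y = -60, -47 mm in the caddy's frame), rad, counter-clockwise from above. 0: the wheel, 12 mm off its pivot, trails straight behind as it does when the caddy runs straight ahead; whole turns (2 pi) do not matter. It counts as trailing within 0.25.
- dock: Fixed to the bench: two bent aluminium rails 50 mm high; straight lane between them 136 mm wide, 270 mm long, with flared lips reaching 45 mm in front of its mouth. Origin on the bench in the middle of the mouth (start of the straight part); x into the lane along its centre line, y left, z up. A grey block with buffer and latch is clamped in the lane. The handle stays outside even when docked.
- buffer (a joint): Travel of the block's sprung rubber buffer, m: 0 out, hard stop 0.016; 2 N at first touch, then 600 N/m more (6 N at 0.006, 10 N at 0.013). The block is clamped by hand: the nose first meets the buffer anywhere from 140 to 200 mm beyond the mouth, a place not measured, to be felt. Left latched, it stays pressed in 0.004 to 0.008.
- latch (a joint): Lift of the steel drop latch above the buffer, rad: 0 down. It reaches 92 mm from its pivot (60 mm above the bench) towards the caddy; the strike bar itself lifts its sloped tip to about 0.15 (1 to 3 N of push) and it falls back below 0.05 behind the bar when the buffer is pressed in 0.006 to 0.009.
- spare_bin: Bystander: loose open clear bin of fasteners, 150 x 105 x 70 mm, on the bench; origin under its middle. Leave it.
- pliers: Bystander: fastener pliers lying flat, about 190 mm long and 15 mm high; origin under the middle. Leave them.
- bracket: Bystander: bent aluminium bracket, 120 x 50 x 40 mm; origin under its middle. Leave it.
Mind the look-alikes: they are no part of the job. What is shaped like the part that bears buffer but turquoise is not meant.

How it is judged:
By the outcome, as a careful person would: the job done as asked, in the order asked, and still so for the second after the job is handed in, with the robot touching nothing.
It also fails if it takes over 48 s, if anything falls off the work surface, if the arm or the gripper's body presses on something with over 40 N, if the wrist force passes 120 N, or if a joint passes its speed limit or range.

## Working session

There is one attempt and no reset: what is moved stays moved. The work goes in short steps, Python scripts to look and compute and a tool call to move; the robot and the scene stay as the last step left them, time stands still between calls to the robot, and variables do not carry over. Pictures are saved under pics/ and viewed, at most 10 in all, crops included, and the job is handed in when it is done.

Besides the shell and the picture viewer there is one more tool, called by a JSON object that holds its "api" and its "payload". drive_tool: Moves the arm, as the interface text tells. Its arguments: {"type":"object","properties":{"series":{"type":"string"},"squeeze":{"type":"number"}},"required":["series"]}

```bash
mkdir -p pics; cat > h.py <<'E'
import numpy as np, cv2
from workcell import *
def cam(n):
    i=camera_info(n); R=cv2.Rodrigues(np.array(i["rvec"],float))[0]; return np.array(i["K"]),R,np.array(i["tvec"],float).ravel()
def w(n,p):
    K,R,t=cam(n); return R.T@(np.array(p)-t)
def px(n,p):
    K,R,t=cam(n); c=K@(R@np.array(p)+t); return c[:2]/c[2]
def ray(n,uv,z):
    K,R,t=cam(n); o=-R.T@t; d=R.T@np.linalg.inv(K)@np.array([uv[0],uv[1],1.]); return o+d*(z-o[2])/d[2]
E
python3 - <<'E'
from h import *
for n in("top","side"):
    cv2.imwrite(f"pics/{n}0.png",snapshot(n)); K,R,t=cam(n); print(n,"cam at",-R.T@t,K[0,0])
    for th in("caddy","handle","nose","dock","buffer","latch","castor_fl","spare_bin","pliers","bracket"):
        for d in recognise(th,n)[:4]: 
            p=w(n,d["position"]); print(th,round(d["conf"],2),p.round(3),px(n,p).round())
s=read_state();print(s["time"],s["tcp_rot"])
E
```

```text
top cam at [ 0.49262369 -0.00517038  1.27986158] 475.0862169331075
caddy 0.68 [ 0.475 -0.187  0.074] [348. 258.]
handle 0.94 [ 0.472 -0.188  0.066] [348. 259.]
nose 0.82 [ 0.474 -0.183  0.07 ] [346. 258.]
dock 0.88 [0.506 0.29  0.003] [165. 243.]
buffer 0.68 [0.733 0.286 0.048] [166. 156.]
latch 0.84 [0.743 0.294 0.065] [161. 151.]
latch 0.72 [0.508 0.364 0.064] [130. 242.]
spare_bin 0.71 [ 0.767 -0.162  0.028] [336. 148.]
spare_bin 0.6 [ 0.474 -0.188  0.071] [348. 258.]
pliers 0.88 [ 0.606 -0.435  0.014] [436. 210.]
pliers 0.18 [0.508 0.364 0.066] [130. 242.]
bracket 0.8 [0.756 0.112 0.001] [234. 152.]
side cam at [ 0.20960656 -0.47849509  0.81377418] 379.0709602221413
caddy 0.71 [ 0.465 -0.2    0.07 ] [290. 296.]
handle 0.69 [ 0.468 -0.195  0.069] [290. 294.]
handle 0.57 [ 0.595 -0.432  0.006] [408. 349.]
nose 0.64 [ 0.462 -0.197  0.072] [288. 296.]
dock 0.7 [0.456 0.264 0.011] [180. 196.]
buffer 0.64 [0.486 0.354 0.051] [170. 164.]
buffer 0.45 [0.727 0.284 0.051] [250. 141.]
latch 0.51 [0.737 0.284 0.064] [252. 136.]
latch 0.5 [0.506 0.353 0.066] [175. 158.]
spare_bin 0.87 [ 0.758 -0.169  0.032] [367. 227.]
pliers 0.73 [ 0.596 -0.434  0.009] [410. 349.]
bracket 0.93 [0.734 0.107 0.014] [289. 179.]
1.1 [[-9.54816905e-01  2.97194678e-01  1.67143773e-05]
 [ 2.97194676e-01  9.54816902e-01 -8.82389475e-05]
 [-4.21833156e-05 -7.92846149e-05 -9.99999996e-01]]
```

View pics/top0.png

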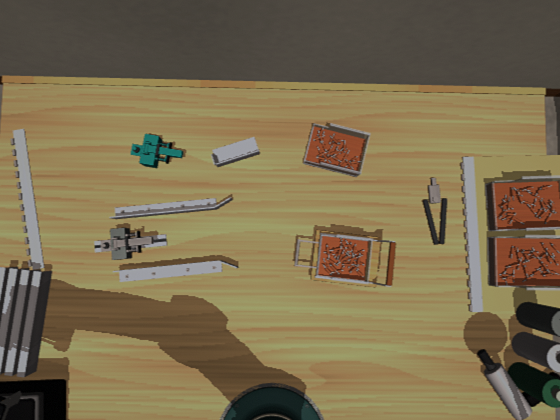

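View pics/side0.png

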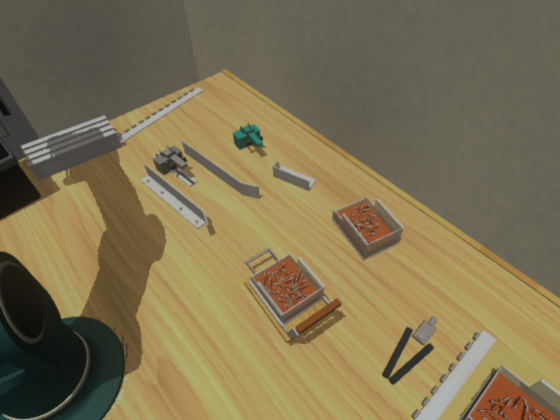

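Caddy at (348,258) with its handle on the right at (390,262). Possible mix-ups are the spare bin (336,148) and the shelf bins (525,205) and (525,260). The grey block with the buffer sits in the lane at (127,243); its turquoise look-alike is at (157,150). I choose the caddy with the wooden bar and the grey block, and will check both in a close crop.

```bash
python3 - <<'E'
from h import *
im=cv2.imread("pics/top0.png")
a=cv2.resize(im[188:292,85:245],None,fx=5,fy=5,interpolation=cv2.INTER_CUBIC)
cv2.imwrite("pics/dock.png",a)
a=cv2.resize(im[215:300,280:410],None,fx=6,fy=6,interpolation=cv2.INTER_CUBIC)
cv2.imwrite("pics/cad.png",a)
E
```

```text
(no output)
```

View pics/dock.png

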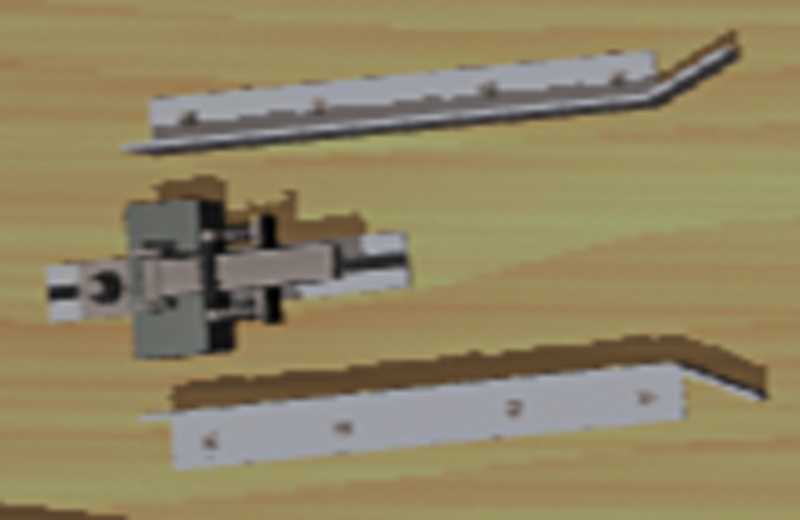

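View pics/cad.png

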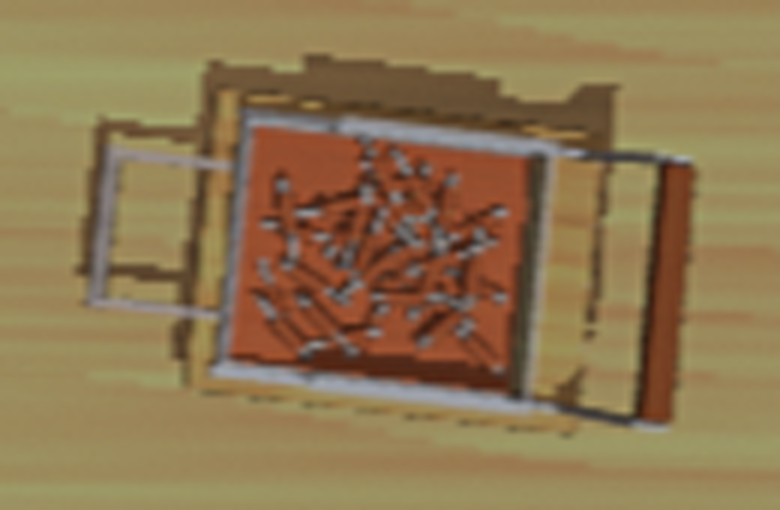

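The crops confirm the choice: the strike bar is on the left at about (297,252) and the wooden handle on the right at about (391,264). The grey block with its buffer is in the lane at (127,243), and the mouth is near (218,235).

```bash
python3 - <<'E'
from h import *
D=lambda u,v,z:ray("top",(85+u/5-.4,188+v/5-.4),z)
C=lambda u,v,z:ray("top",(280+u/6-.4,215+v/6-.4),z)
ru,re=D(655,103,.05),D(125,152,.05); lu,le=D(680,363,.05),D(142,417,.05)
for a,b in((ru,re),(lu,le)): d=b-a; print(a,b,np.linalg.norm(d),np.degrees(np.arctan2(d[1],d[0])))
print("lip",D(737,50,.05),D(765,395,.05),"bufferfaces",D(283,280,.046),D(275,235,.046))
m=(ru+lu)/2;e=(re+le)/2;d=(e-m)[:2];d/=np.linalg.norm(d);print("mouth",m,"dir",np.degrees(np.arctan2(d[1],d[0])),"width",np.cross(d,(ru-lu)[:2]))
h1,h2=C(678,160,.125),C(656,424,.125);n1,n2=C(112,150,.05),C(95,302,.05)
h=(h1+h2)/2;n=(n1+n2)/2
for q in(h1-h2,):print("bar",np.linalg.norm(q),np.degrees(np.arctan2(q[0],-q[1])))
q=n-h;print("h",h,"n",n,np.linalg.norm(q[:2]),"heading",np.degrees(np.arctan2(q[1],q[0])), "perp",np.degrees(np.arctan2((h1-h2)[1],(h1-h2)[0]))+90,np.degrees(np.arctan2((n1-n2)[1],(n1-n2)[0]))+90)
rel=(h-m)[:2];print("handle in dock",rel@d,d[0]*rel[1]-d[1]*rel[0])
E
```

```text
[0.59804403 0.15297736 0.05      ] [0.56858593 0.42379291 0.05      ] 0.2724129969033072 96.20797098877196
[0.46437097 0.13662723 0.05      ] [0.43358612 0.40896998 0.05      ] 0.2740771472304042 96.44917564188324
lip [0.62632215 0.11127814 0.05      ] [0.44860779 0.09275279 0.05      ] bufferfaces [0.504121   0.34164144 0.046     ] [0.52716572 0.34666436 0.046     ]
mouth [0.5312075  0.14480229 0.05      ] dir 96.32894056933897 width -0.13466075911045366
bar 0.10675629943984033 84.83799912300007
h [ 0.46412811 -0.28421987  0.125     ] n [ 0.48726965 -0.05888866  0.05      ] 0.22651640648999202 heading 84.13627482949487 perp 84.83799912300007 84.24780864439924
handle in dock -0.4190128545438923 0.11396440720163506<stdin>:7: DeprecationWarning: Arrays of 2-dimensional vectors are deprecated. Use arrays of 3-dimensional vectors instead. (deprecated in NumPy 2.0)
```

{"api": "drive_tool", "payload": {"series": "0.039 -0.056 0 0 0 0.002 -0.1;0.039 -0.056 0 0 0 0.002 -0.1;0.039 -0.056 0 0 0 0.002 -0.1;0.039 -0.056 0 0 0 0.002 -0.1;0.039 -0.056 0 0 0 0.002 -0.1;0.039 -0.056 0 0 0 0.002 -0.1;0.039 -0.056 0 0 0 0.002 -0.1;0.039 -0.056 0 0 0 0.002 -0.1;0.039 -0.056 0 0 0 0.002 -0.1;0.039 -0.056 0 0 0 0.002 -0.1", "squeeze": 30}}

```text
time: 1.93
ee_pos: [0.3815, 0.3153, 0.2247]
tcp_rot: [[-0.985, 0.175, 0.0], [0.175, 0.985, 0.0], [-0.0, 0.0, -1.0]]
ft_force: [-0.1, 0.8, -0.3]
grip_width: 0.45
finger_force: 0.0
```

{"api": "drive_tool", "payload": {"series": "0.03 -0.07 0 0 0 0.001 -0.1;0.03 -0.07 0 0 0 0.001 -0.1;0.03 -0.07 0 0 0 0.001 -0.1;0.02 -0.075 0 0 0 0.001 -0.1;0.01 -0.075 0 0 0 0.001 -0.1;0.01 -0.075 0 0 0 0.001 -0.1;0.01 -0.075 0 0 0 0.001 -0.1;0.01 -0.075 0 0 0 0.001 -0.1;0.01 -0.075 0 0 0 0.001 -0.1;0.01 -0.075 0 0 0 0.001 -0.1"}}

```text
time: 2.77
ee_pos: [0.4657, -0.0526, 0.2248]
tcp_rot: [[-0.994, 0.113, 0.001], [0.113, 0.994, 0.0], [-0.001, 0.0, -1.0]]
ft_force: [0.9, 0.5, 0.4]
grip_width: 0.45
finger_force: 0.0
```

{"api": "drive_tool", "payload": {"series": "0 -0.075 0 0 0 0.001 -0.1;0 -0.075 0 0 0 0.001 -0.1;0 -0.075 0 0 0 0 -0.1;0 -0.075 0 0 0 0 -0.1;0 -0.075 0 0 0 0 -0.1;0 -0.06 0 0 0 0 -0.1;0 -0.03 0 0 0 0 -0.1;0 0 0 0 0 0 -0.1"}}

```text
time: 3.43
ee_pos: [0.4649, -0.2868, 0.2244]
tcp_rot: [[-0.994, 0.105, -0.0], [0.105, 0.994, -0.002], [0.0, -0.002, -1.0]]
ft_force: [-0.3, -0.5, -1.4]
grip_width: 0.453
finger_force: 0.0
```

{"api": "drive_tool", "payload": {"series": "0 0.004 -0.05 0 0 0 -0.1;0 0 -0.06 0 0 0 -0.1;0 0 -0.05 0 0 0 -0.1;0 0 -0.03 0 0 0 -0.1;0 0 -0.018 0 0 0 -0.1;0 0 0 0 0 0 -0.1"}}

```text
time: 3.93
ee_pos: [0.4653, -0.2803, 0.1191]
tcp_rot: [[-0.995, 0.1, -0.002], [0.1, 0.995, 0.001], [0.002, 0.001, -1.0]]
ft_force: [-0.0, -0.4, 0.1]
grip_width: 0.447
finger_force: 0.0
```

{"api": "drive_tool", "payload": {"series": "0 0 0 0 0 0 -1;0 0 0 0 0 0 -1;0 0 0 0 0 0 -1;0 0 0 0 0 0 -1;0 0 0 0 0 0 -1", "squeeze": 30}}

```text
time: 4.35
ee_pos: [0.4661, -0.2815, 0.1211]
tcp_rot: [[-0.995, 0.101, 0.001], [0.101, 0.995, -0.001], [-0.001, -0.0, -1.0]]
ft_force: [1.6, -0.6, 1.4]
grip_width: 0.145
finger_force: 30.0
```

```bash
python3 - <<'E'
from h import *
a=snapshot("top");cv2.imwrite("pics/top1.png",a)
b=snapshot("side");cv2.imwrite("pics/side1.png",b)
A=cv2.resize(a[215:300,280:410],(520,340),interpolation=2);B=cv2.resize(b[220:360,220:380],(280,245),interpolation=2)
B=cv2.copyMakeBorder(B,0,95,0,0,0);cv2.imwrite("pics/g1.png",np.hstack([A,B]))
E
```

```text
(no output)
```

View pics/g1.png

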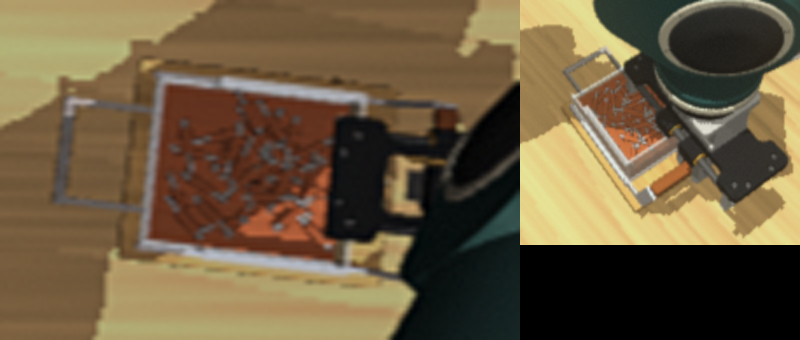

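The fingers hold the bar (opening 13.6 mm, the bar's width), and the caddy still stands level with its nose at about (295,253). Next I line it up in front of the lane.

{"api": "drive_tool", "payload": {"series": "0.01 0 0 0 0 0.001 -1;0.02 0 0 0 0 0.003 -1;0.025 0 0 0 0 0.004 -1;0.025 0 0 0 0 0.004 -1;0.025 0 0 0 0 0.004 -1;0.025 0 0 0 0 0.004 -1;0.025 0 0 0 0 0.004 -1;0.025 0 0 0 0 0.004 -1;0.025 0 0 0 0 0.004 -1;0.02 0 0 0 0 0.002 -1"}}

```text
time: 5.28
ee_pos: [0.5793, -0.2815, 0.1208]
tcp_rot: [[-0.993, -0.114, 0.0], [-0.114, 0.993, -0.0], [-0.0, -0.0, -1.0]]
ft_force: [-2.8, 0.0, 7.2]
grip_width: 0.145
finger_force: 30.0
```

{"api": "drive_tool", "payload": {"series": "0 0 0 0 0 0 -1;0 0 0 0 0 0 -1"}}

```text
time: 5.45
ee_pos: [0.5794, -0.2814, 0.1209]
tcp_rot: [[-0.994, -0.113, 0.001], [-0.113, 0.994, -0.001], [-0.001, -0.001, -1.0]]
ft_force: [0.2, 0.3, 6.4]
grip_width: 0.147
finger_force: 30.0
```

```bash
python3 - <<'E'
from h import *
a=snapshot("top");cv2.imwrite("pics/top2.png",a)
cv2.imwrite("pics/g2.png",cv2.resize(a[170:290,200:360],(800,600),interpolation=2))
s=read_state();print(s["ee_pos"],np.degrees(np.arctan2(s["tcp_rot"][1][1],s["tcp_rot"][0][1])))
E
```

```text
[ 0.57908369 -0.28136261  0.12089315] 96.4893535338547
```

View pics/g2.png

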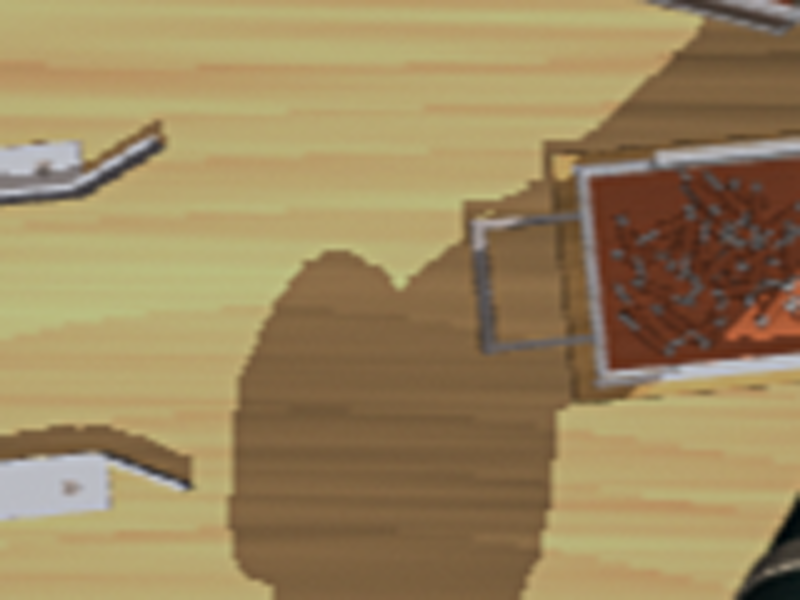

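The strike bar is at about (296.9,227), in line with the lane mouth between the bends at (216,208) and (221,261). I will quantify the alignment.

```bash
cat >> h.py <<'E'
M=np.array([.5312,.1448]);TH=np.radians(96.33);d=np.array([np.cos(TH),np.sin(TH)]);l=np.array([-d[1],d[0]])
def dk(p): r=np.array(p)[:2]-M; return (r@d).round(4),(r@l).round(4)
E
python3 - <<'E'
from h import *
C=lambda u,v,z:ray("top",(200+u/5-.4,170+v/5-.4),z)
t,b=C(480,222,.05),C(489,350,.05);v=t-b;print("nose",dk((t+b)/2),np.linalg.norm(v),np.degrees(np.arctan2(v[1],v[0]))+90)
s=read_state();print("tcp",dk(s["ee_pos"]),s["ft_force"])
# bin front top edge corners and deck front corners
t,b=C(580,172,.104),C(600,383,.104);v=t-b;print("binfront mid",dk((t+b)/2),np.linalg.norm(v),np.degrees(np.arctan2(v[1],v[0]))+90)
t,b=C(552,150,.048),C(574,402,.048);v=t-b;print("deckfront",dk((t+b)/2),np.linalg.norm(v),np.degrees(np.arctan2(v[1],v[0]))+90)
print("rails",[dk(C(*q,.05)) for q in((82,192),(107,455))])
E
```

```text
nose (np.float64(-0.2032), np.float64(0.0006)) 0.06651964982810858 94.68921298626687
tcp (np.float64(-0.4288), np.float64(-0.0006)) [ 1.04052106 -0.46703807  6.10992626]
binfront mid (np.float64(-0.2532), np.float64(0.0037)) 0.10519002161952529 95.86304146277529
deckfront (np.float64(-0.2444), np.float64(-0.0009)) 0.13151867141958512 95.49256696124013
rails [(np.float64(-0.0003), np.float64(-0.0678)), (np.float64(-0.0017), np.float64(0.0684))]
```

{"api": "drive_tool", "payload": {"series": "-0.001 0.008 0.001 0 0 0 -1;-0.002 0.016 0 0 0 0 -1;-0.002 0.02 0 0 0 0 -1;-0.002 0.02 0 0 0 0 -1;-0.002 0.02 0 0 0 0 -1;-0.003 0.02 0 0 0 0 -1;-0.002 0.02 0 0 0 0 -1;-0.002 0.02 0 0 0 0 -1;-0.002 0.02 0 0 0 0 -1;-0.003 0.02 0 0 0 0 -1"}}

```text
time: 6.33
ee_pos: [0.5678, -0.1881, 0.121]
tcp_rot: [[-0.994, -0.113, 0.0], [-0.113, 0.994, -0.0], [-0.0, -0.0, -1.0]]
ft_force: [2.1, -1.4, 5.4]
grip_width: 0.144
finger_force: 30.0
```

{"api": "drive_tool", "payload": {"series": "-0.002 0.02 0 0 0 0 -1;-0.002 0.02 0 0 0 0 -1;-0.002 0.016 0 0 0 0 -1;-0.001 0.008 0 0 0 0 -1;0 0 0 0 0 0 -1"}}

```text
time: 6.75
ee_pos: [0.5643, -0.1552, 0.121]
tcp_rot: [[-0.993, -0.114, -0.0], [-0.114, 0.993, 0.001], [-0.0, 0.001, -1.0]]
ft_force: [0.9, 0.3, 6.1]
grip_width: 0.147
finger_force: 30.0
```

```bash
python3 - <<'E'
from h import *
s=read_state();p=s["ee_pos"];print(s["time"],p,"tcp",dk(p),s["ft_force"],s["wrist_torque"],np.degrees(np.arctan2(s["tcp_rot"][1][1],s["tcp_rot"][0][1])))
a=snapshot("top");cv2.imwrite("pics/g3.png",cv2.resize(a[185:285,160:310],(795,530),interpolation=2))
E
```

```text
6.75 [ 0.56426436 -0.15519087  0.1209672 ] tcp (np.float64(-0.3018), np.float64(0.0002)) [0.88504082 0.32894818 6.07662102] [ 0.16344357 -0.18127085 -0.01218282] 96.56153254101609
```

View pics/g3.png

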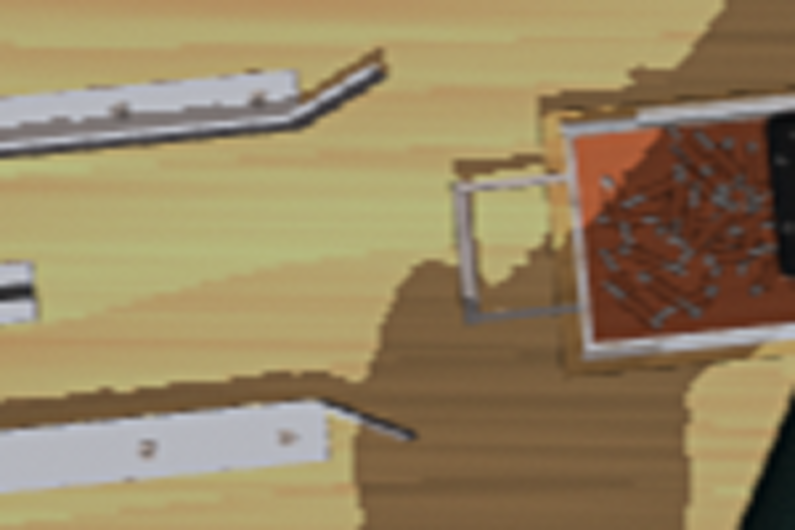

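The nose is at about (247,233) in front of the mouth, after 127 mm of straight run, which is over ten castor trails. I will check the lateral offset.

```bash
python3 - <<'E'
from h import *
C=lambda u,v,z:ray("top",(160+u/5.3-.4,185+v/5.3-.4),z)
for n,a,b,z in(("nose",(461,182),(470,320),.05),("binfront",(566,128),(587,353),.104),("deckfront",(544,108),(567,372),.048)):
    t,b=C(*a,z),C(*b,z);v=t-b;print(n,dk(t),dk(b),dk((t+b)/2),np.linalg.norm(v),np.degrees(np.arctan2(v[1],v[0]))+90)
print("rails",[dk(C(*q,.05)) for q in((298,127),(318,402),(385,70),(414,437),(0,152))])
E
```

```text
nose (np.float64(-0.0765), np.float64(-0.0319)) (np.float64(-0.0748), np.float64(0.0354)) (np.float64(-0.0756), np.float64(0.0017)) 0.06737266449974873 94.91412709450498
binfront (np.float64(-0.1306), np.float64(-0.0487)) (np.float64(-0.1305), np.float64(0.0568)) (np.float64(-0.1306), np.float64(0.004)) 0.10542960706240455 96.29390252873348
deckfront (np.float64(-0.1201), np.float64(-0.0644)) (np.float64(-0.1193), np.float64(0.0651)) (np.float64(-0.1197), np.float64(0.0003)) 0.12950799500950286 95.9820268741955
rails [(np.float64(0.0003), np.float64(-0.0663)), (np.float64(0.0018), np.float64(0.0677)), (np.float64(-0.0444), np.float64(-0.0902)), (np.float64(-0.0428), np.float64(0.089)), (np.float64(0.1452), np.float64(-0.0679))]
```

{"api": "drive_tool", "payload": {"series": "0 0 0.002 0 0 0 -1;0 0 0 0 0 0 -1"}}

```text
time: 6.97
ee_pos: [0.5637, -0.1565, 0.1215]
tcp_rot: [[-0.994, -0.113, -0.001], [-0.113, 0.994, 0.0], [0.001, 0.0, -1.0]]
ft_force: [-0.7, 0.5, -2.8]
grip_width: 0.15
finger_force: 30.0
```

{"api": "drive_tool", "payload": {"series": "-0.001 0.008 -0.0006 0 0 0 -1;-0.002 0.016 0 0 0 0 -1;-0.002 0.02 0 0 0 0 -1;-0.003 0.02 0 0 0 0 -1;-0.002 0.02 0 0 0 0 -1;-0.002 0.02 0 0 0 0 -1;-0.002 0.02 0 0 0 0 -1;-0.003 0.02 0 0 0 0 -1;-0.002 0.02 0 0 0 0 -1;-0.002 0.02 0 0 0 0 -1"}}

```text
time: 7.8
ee_pos: [0.5536, -0.0642, 0.1216]
tcp_rot: [[-0.994, -0.113, 0.0], [-0.113, 0.994, -0.0], [-0.0, -0.0, -1.0]]
ft_force: [0.3, -0.2, -2.8]
grip_width: 0.144
finger_force: 30.0
```

{"api": "drive_tool", "payload": {"series": "-0.002 0.016 0 0 0 0 -1;-0.001 0.008 0 0 0 0 -1;0 0 0 0 0 0 -1"}}

```text
time: 8.05
ee_pos: [0.5522, -0.052, 0.1216]
tcp_rot: [[-0.993, -0.114, -0.0], [-0.114, 0.993, 0.0], [0.0, 0.0, -1.0]]
ft_force: [-0.4, 0.8, -2.7]
grip_width: 0.143
finger_force: 30.0
```

```bash
python3 - <<'E'
from h import *
s=read_state();p=s["ee_pos"];print(s["time"],p,"tcp",dk(p),s["ft_force"],s["wrist_torque"],np.degrees(np.arctan2(s["tcp_rot"][1][1],s["tcp_rot"][0][1])))
a=snapshot("top");cv2.imwrite("pics/top4.png",a);cv2.imwrite("pics/g4.png",cv2.resize(a[195:275,150:270],(795,530),interpolation=2))
E
```

```text
8.05 [ 0.55217845 -0.05203104  0.12156322] tcp (np.float64(-0.1979), np.float64(0.0009)) [-0.36815711  0.81442297 -2.67784094] [-0.0680399   0.02420709  0.02839225] 96.54686049661005
```

View pics/g4.png

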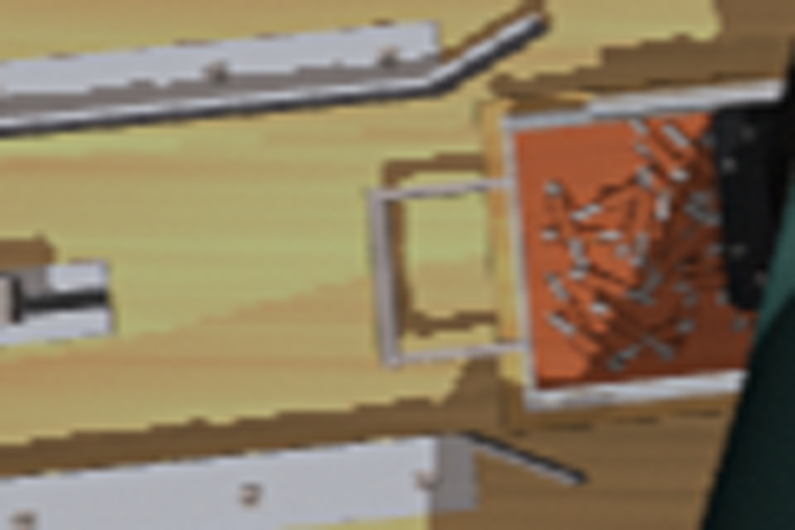

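The nose is at about (207,236), inside the lips and clear of both. The deck front is about 15 mm short of the mouth.

```bash
python3 - <<'E'
from h import *
C=lambda u,v,z:ray("top",(150+u/6.625-.4,195+v/6.625-.4),z)
for n,a,b,z in(("nose",(371,190),(388,364),.05),("binfront",(507,124),(532,406),.104),("deckfront",(483,103),(506,428),.048)):
    t,b=C(*a,z),C(*b,z);v=t-b;print(n,dk(t),dk(b),dk((t+b)/2),np.linalg.norm(v),np.degrees(np.arctan2(v[1],v[0]))+90)
print("rails",[dk(C(*q,.05)) for q in((432,92),(472,434),(0,132))])
E
```

```text
nose (np.float64(0.0296), np.float64(-0.0308)) (np.float64(0.0286), np.float64(0.0371)) (np.float64(0.0291), np.float64(0.0031)) 0.06794922824994838 97.17746434154037
binfront (np.float64(-0.0304), np.float64(-0.0468)) (np.float64(-0.0306), np.float64(0.0585)) (np.float64(-0.0305), np.float64(0.0058)) 0.1053355372377778 96.44791820877981
deckfront (np.float64(-0.0163), np.float64(-0.0608)) (np.float64(-0.0144), np.float64(0.0662)) (np.float64(-0.0154), np.float64(0.0027)) 0.12695552537240526 95.47240081282396
rails [(np.float64(0.0029), np.float64(-0.0668)), (np.float64(-0.0014), np.float64(0.0672)), (np.float64(0.1709), np.float64(-0.0671))]
```

{"api": "drive_tool", "payload": {"series": "0 0.008 0 0 0 -0.0004 -1;0 0.012 0 0 0 0 -1;0.0006 0.012 0 0 0 0 -1;-0.001 0.012 0 0 0 0 -1;-0.0013 0.012 0 0 0 0 -1;-0.0013 0.012 0 0 0 0 -1"}}

```text
time: 8.6
ee_pos: [0.5507, -0.0185, 0.1216]
tcp_rot: [[-0.994, -0.11, 0.0], [-0.11, 0.994, -0.0], [-0.0, -0.0, -1.0]]
ft_force: [0.6, -0.2, -2.8]
grip_width: 0.146
finger_force: 30.0
```

```bash
python3 - <<'E'
from h import *
s=read_state();p=s["ee_pos"];print(s["time"],p,"tcp",dk(p),s["ft_force"],s["wrist_torque"],np.degrees(np.arctan2(s["tcp_rot"][1][1],s["tcp_rot"][0][1])))
E
```

```text
8.6 [ 0.55073328 -0.01850059  0.12162074] tcp (np.float64(-0.1645), np.float64(-0.0014)) [ 0.57903434 -0.19298775 -2.79560244] [-0.19516924 -0.15823812 -0.00315502] 96.33259142342938
```

{"api": "drive_tool", "payload": {"series": "-0.0013 0.012 -0.0003 0 0 0 -1;-0.0013 0.012 0 0 0 0 -1;-0.0013 0.012 0 0 0 0 -1;-0.0013 0.012 0 0 0 0 -1;0 0 0 0 0 0 -1"}}

```text
time: 9.02
ee_pos: [0.5481, 0.0064, 0.1214]
tcp_rot: [[-0.994, -0.112, -0.0], [-0.112, 0.994, 0.001], [0.0, 0.001, -1.0]]
ft_force: [0.2, 0.2, -3.2]
grip_width: 0.143
finger_force: 30.0
```

```bash
python3 - <<'E'
from h import *
s=read_state();p=s["ee_pos"];print(s["time"],p,"tcp",dk(p),s["ft_force"],s["wrist_torque"],np.degrees(np.arctan2(s["tcp_rot"][1][1],s["tcp_rot"][0][1])))
a=snapshot("top");cv2.imwrite("pics/top5.png",a);cv2.imwrite("pics/g5.png",cv2.resize(a[195:275,130:250],(795,530),interpolation=2))
E
```

```text
9.0167 [0.54807137 0.00637088 0.12142453] tcp (np.float64(-0.1394), np.float64(-0.0015)) [ 0.24581938  0.20632718 -3.22086564] [ 0.02404869 -0.1211064  -0.07298609] 96.41222689273076
```

View pics/g5.png

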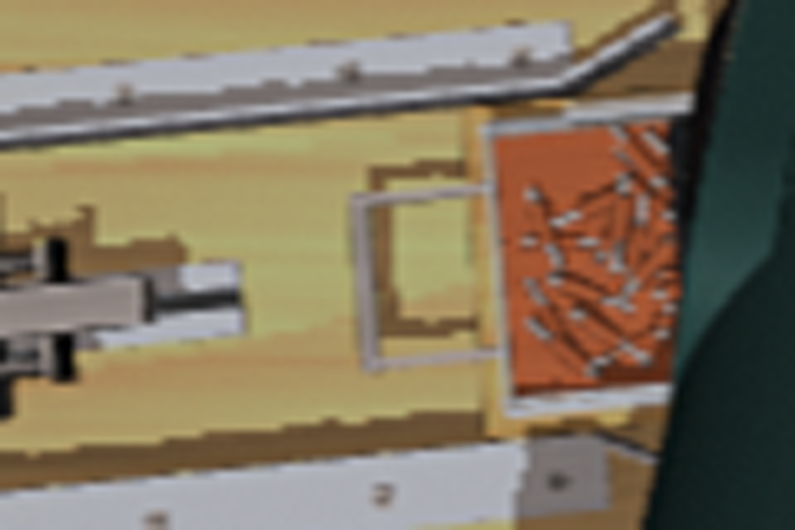

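The deck front is inside the lane, with about 2 mm gap at the upper rail (465,105) and 4 mm at the lower (487,440). The bar is near (185,238), about 105 mm short of the buffer. I will nudge slightly left and go on.

{"api": "drive_tool", "payload": {"series": "-0.0018 0.01 0.0 0 0 0 -1;-0.0018 0.012 0 0 0 0 -1;-0.0016 0.012 0 0 0 0 -1;-0.0014 0.012 0 0 0 0 -1;-0.0013 0.012 0 0 0 0 -1;-0.0013 0.012 0 0 0 0 -1;-0.0013 0.01 0 0 0 0 -1"}}

```text
time: 9.65
ee_pos: [0.5428, 0.0456, 0.1215]
tcp_rot: [[-0.994, -0.111, -0.0], [-0.111, 0.994, 0.0], [0.0, 0.0, -1.0]]
ft_force: [-1.1, -0.8, -2.9]
grip_width: 0.145
finger_force: 30.0
```

{"api": "drive_tool", "payload": {"series": "-0.0009 0.008 0 0 0 0 -1;-0.0009 0.008 0 0 0 0 -1;-0.0009 0.008 0 0 0 0 -1;-0.0005 0.004 0 0 0 0 -1"}}

```text
time: 9.98
ee_pos: [0.5412, 0.0593, 0.1214]
tcp_rot: [[-0.994, -0.111, -0.0], [-0.111, 0.994, 0.0], [0.0, 0.0, -1.0]]
ft_force: [-0.7, -1.0, -2.3]
grip_width: 0.142
finger_force: 30.0
```

```bash
python3 - <<'E'
from h import *
s=read_state();p=s["ee_pos"];print(s["time"],p,"tcp",dk(p),s["ft_force"],s["wrist_torque"],np.degrees(np.arctan2(s["tcp_rot"][1][1],s["tcp_rot"][0][1])))
a=snapshot("top");cv2.imwrite("pics/top6.png",a);cv2.imwrite("pics/g6.png",cv2.resize(a[195:275,90:210],(795,530),interpolation=2))
E
```

```text
9.9833 [0.5411999  0.05934984 0.12142181] tcp (np.float64(-0.086), np.float64(-0.0005)) [-0.68501524 -1.02160343 -2.32359827] [-0.05346676 -0.08786321 -0.07229347] 96.34753686182054
```

View pics/g6.png

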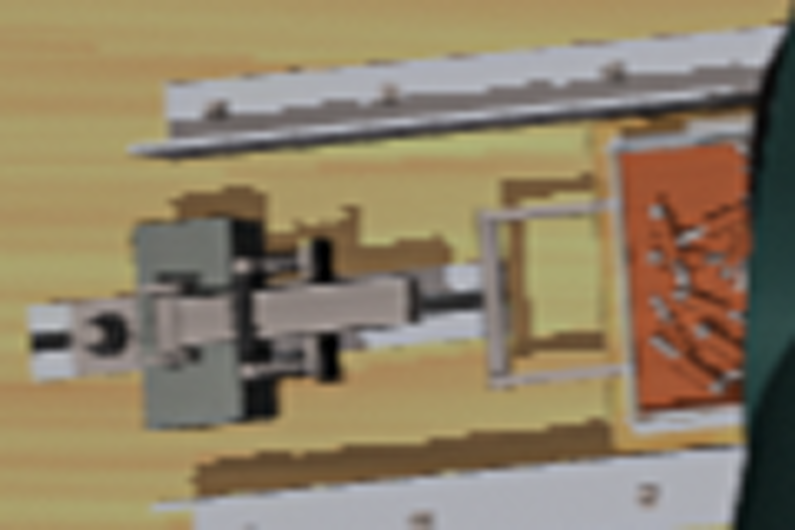

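Nose at about (164,240), centred between the rails, latch tip at (152,240), and buffer roughly 55 mm ahead of the nose. I continue slowly.

{"api": "drive_tool", "payload": {"series": "-0.0009 0.008 0 0 0 0 -1;-0.0009 0.008 0 0 0 0 -1;-0.0009 0.008 0 0 0 0 -1;-0.0009 0.008 0 0 0 0 -1;-0.0009 0.008 0 0 0 0 -1;-0.0009 0.008 0 0 0 0 -1;-0.0009 0.008 0 0 0 0 -1"}}

```text
time: 10.62
ee_pos: [0.5381, 0.0872, 0.1214]
tcp_rot: [[-0.994, -0.11, -0.0], [-0.11, 0.994, -0.0], [0.0, -0.0, -1.0]]
ft_force: [0.0, -0.1, -2.5]
grip_width: 0.147
finger_force: 30.0
```

{"api": "drive_tool", "payload": {"series": "-0.0006 0.005 0 0 0 0 -1;-0.0006 0.005 0 0 0 0 -1;-0.0005 0.004 0 0 0 0 -1;-0.0005 0.004 0 0 0 0 -1"}}

```text
time: 10.95
ee_pos: [0.5371, 0.0957, 0.1215]
tcp_rot: [[-0.994, -0.11, 0.0], [-0.11, 0.994, -0.0], [-0.0, -0.0, -1.0]]
ft_force: [0.5, -2.4, -1.4]
grip_width: 0.145
finger_force: 30.0
```

{"api": "drive_tool", "payload": {"series": "-0.0003 0.003 0 0 0 0 -1;-0.0003 0.003 0 0 0 0 -1;0 0 0 0 0 0 -1"}}

```text
time: 11.2
ee_pos: [0.5367, 0.099, 0.1215]
tcp_rot: [[-0.994, -0.11, 0.0], [-0.11, 0.994, -0.0], [-0.0, -0.0, -1.0]]
ft_force: [0.0, 0.2, -2.8]
grip_width: 0.149
finger_force: 30.0
```

{"api": "drive_tool", "payload": {"series": "-0.0003 0.003 0 0 0 0 -1;-0.0003 0.003 0 0 0 0 -1;0 0 0 0 0 0 -1"}}

```text
time: 11.45
ee_pos: [0.5364, 0.1021, 0.1215]
tcp_rot: [[-0.994, -0.11, 0.0], [-0.11, 0.994, 0.0], [-0.0, 0.0, -1.0]]
ft_force: [-0.8, -1.1, -2.3]
grip_width: 0.144
finger_force: 30.0
```

{"api": "drive_tool", "payload": {"series": "-0.0003 0.003 0 0 0 0 -1;-0.0003 0.003 0 0 0 0 -1;0 0 0 0 0 0 -1"}}

```text
time: 11.7
ee_pos: [0.5362, 0.1051, 0.1215]
tcp_rot: [[-0.994, -0.11, 0.0], [-0.11, 0.994, 0.0], [-0.0, 0.0, -1.0]]
ft_force: [0.2, 0.0, -3.2]
grip_width: 0.146
finger_force: 30.0
```

{"api": "drive_tool", "payload": {"series": "-0.0003 0.003 0 0 0 0 -1;-0.0003 0.002 0 0 0 0 -1;0 0 0 0 0 0 -1"}}

```text
time: 11.95
ee_pos: [0.5358, 0.1075, 0.1215]
tcp_rot: [[-0.994, -0.11, 0.0], [-0.11, 0.994, 0.0], [-0.0, -0.0, -1.0]]
ft_force: [-0.0, -0.8, -2.3]
grip_width: 0.147
finger_force: 30.0
```

{"api": "drive_tool", "payload": {"series": "-0.0003 0.003 0 0 0 0 -1;-0.0003 0.002 0 0 0 0 -1;0 0 0 0 0 0 -1"}}

```text
time: 12.2
ee_pos: [0.5355, 0.1101, 0.1214]
tcp_rot: [[-0.994, -0.11, -0.0], [-0.11, 0.994, 0.0], [0.0, 0.0, -1.0]]
ft_force: [1.1, -0.6, -2.5]
grip_width: 0.145
finger_force: 30.0
```

{"api": "drive_tool", "payload": {"series": "-0.0003 0.003 0 0 0 0 -1;0 0 0 0 0 0 -1"}}

```text
time: 12.37
ee_pos: [0.5353, 0.1116, 0.1214]
tcp_rot: [[-0.994, -0.11, -0.0], [-0.11, 0.994, 0.0], [0.0, 0.0, -1.0]]
ft_force: [0.7, -0.2, -2.0]
grip_width: 0.149
finger_force: 30.0
```

{"api": "drive_tool", "payload": {"series": "-0.0003 0.003 0 0 0 0 -1;0 0 0 0 0 0 -1"}}

```text
time: 12.53
ee_pos: [0.5352, 0.1131, 0.1215]
tcp_rot: [[-0.994, -0.11, -0.0], [-0.11, 0.994, 0.0], [-0.0, 0.0, -1.0]]
ft_force: [0.2, -0.1, -2.6]
grip_width: 0.144
finger_force: 30.0
```

{"api": "drive_tool", "payload": {"series": "-0.0003 0.003 0 0 0 0 -1;0 0 0 0 0 0 -1"}}

```text
time: 12.7
ee_pos: [0.5351, 0.1145, 0.1215]
tcp_rot: [[-0.994, -0.11, -0.0], [-0.11, 0.994, 0.0], [0.0, 0.0, -1.0]]
ft_force: [-0.3, -0.5, -2.7]
grip_width: 0.148
finger_force: 30.0
```

{"api": "drive_tool", "payload": {"series": "-0.0003 0.003 0 0 0 0 -1;0 0 0 0 0 0 -1"}}

```text
time: 12.87
ee_pos: [0.5349, 0.116, 0.1215]
tcp_rot: [[-0.994, -0.11, -0.0], [-0.11, 0.994, 0.0], [0.0, 0.0, -1.0]]
ft_force: [0.1, -0.3, -2.5]
grip_width: 0.144
finger_force: 30.0
```

```bash
python3 - <<'E'
from h import *
s=read_state();p=s["ee_pos"];print(s["time"],p,"tcp",dk(p),s["ft_force"],s["wrist_torque"])
a=snapshot("top");b=snapshot("side")
cv2.imwrite("pics/g7.png",np.hstack([cv2.resize(a[205:270,90:170],(500,406),interpolation=2),cv2.resize(b[125:205,130:189],(300,406),interpolation=2)]))
E
```

```text
12.8667 [0.53491746 0.11600718 0.12146147] tcp (np.float64(-0.029), np.float64(-0.0005)) [ 0.10066635 -0.34986068 -2.53315255] [-0.07017864 -0.02836786 -0.02890422]
```

View pics/g7.png

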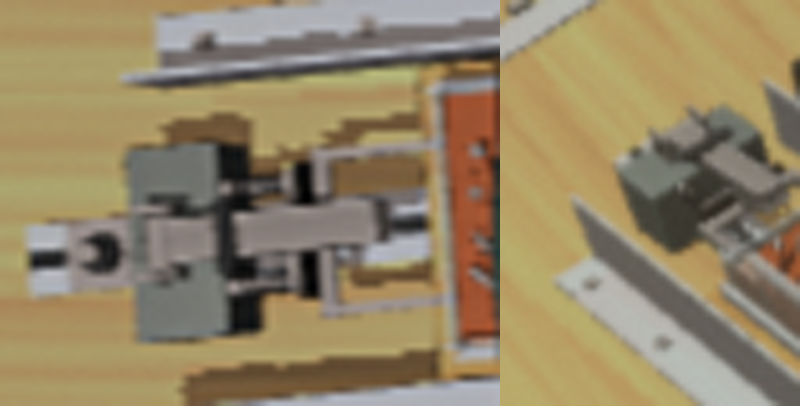

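The bar at about (142,242) is just short of the black buffer faces at (139,235) and (139,249), with the latch arm above it. I keep feeling forward.

{"api": "drive_tool", "payload": {"series": "-0.0003 0.003 0 0 0 0 -1;0 0 0 0 0 0 -1"}}

```text
time: 13.13
ee_pos: [0.5349, 0.1172, 0.1215]
tcp_rot: [[-0.994, -0.11, 0.0], [-0.11, 0.994, -0.0], [-0.0, -0.0, -1.0]]
ft_force: [-0.3, -1.8, -1.9]
grip_width: 0.141
finger_force: 30.0
```

{"api": "drive_tool", "payload": {"series": "-0.0003 0.003 0 0 0 0 -1;0 0 0 0 0 0 -1"}}

```text
time: 13.3
ee_pos: [0.5348, 0.1186, 0.1215]
tcp_rot: [[-0.994, -0.11, 0.0], [-0.11, 0.994, -0.0], [-0.0, -0.0, -1.0]]
ft_force: [0.5, -4.1, -1.2]
grip_width: 0.143
finger_force: 30.0
```

{"api": "drive_tool", "payload": {"series": "-0.0003 0.003 0 0 0 0 -1;0 0 0 0 0 0 -1"}}

```text
time: 13.47
ee_pos: [0.5346, 0.1203, 0.1215]
tcp_rot: [[-0.994, -0.11, 0.0], [-0.11, 0.994, -0.0], [-0.0, -0.0, -1.0]]
ft_force: [0.5, -4.7, -0.8]
grip_width: 0.143
finger_force: 30.0
```

{"api": "drive_tool", "payload": {"series": "-0.0002 0.002 0 0 0 0 -1;0 0 0 0 0 0 -1"}}

```text
time: 13.63
ee_pos: [0.5344, 0.1212, 0.1215]
tcp_rot: [[-0.994, -0.11, 0.0], [-0.11, 0.994, -0.0], [-0.0, -0.0, -1.0]]
ft_force: [0.4, -3.0, -0.8]
grip_width: 0.145
finger_force: 30.0
```

{"api": "drive_tool", "payload": {"series": "-0.0002 0.002 0 0 0 0 -1;0 0 0 0 0 0 -1"}}

```text
time: 13.8
ee_pos: [0.5344, 0.1222, 0.1215]
tcp_rot: [[-0.994, -0.11, 0.0], [-0.11, 0.994, -0.0], [-0.0, -0.0, -1.0]]
ft_force: [1.5, -3.7, -0.4]
grip_width: 0.15
finger_force: 30.0
```

{"api": "drive_tool", "payload": {"series": "-0.0002 0.002 0 0 0 0 -1;0 0 0 0 0 0 -1"}}

```text
time: 13.97
ee_pos: [0.5342, 0.1233, 0.1215]
tcp_rot: [[-0.994, -0.11, 0.0], [-0.11, 0.994, -0.0], [-0.0, -0.0, -1.0]]
ft_force: [1.6, -4.1, -0.5]
grip_width: 0.146
finger_force: 30.0
```

{"api": "drive_tool", "payload": {"series": "-0.0002 0.002 0 0 0 0 -1;0 0 0 0 0 0 -1"}}

```text
time: 14.13
ee_pos: [0.5342, 0.1241, 0.1215]
tcp_rot: [[-0.994, -0.11, 0.0], [-0.11, 0.994, -0.0], [-0.0, -0.0, -1.0]]
ft_force: [1.8, -6.0, -0.1]
grip_width: 0.141
finger_force: 30.0
```

{"api": "drive_tool", "payload": {"series": "-0.0002 0.002 0 0 0 0 -1;0 0 0 0 0 0 -1"}}

```text
time: 14.3
ee_pos: [0.5341, 0.1249, 0.1215]
tcp_rot: [[-0.994, -0.11, 0.0], [-0.11, 0.994, -0.0], [-0.0, -0.0, -1.0]]
ft_force: [1.1, -6.1, -0.1]
grip_width: 0.145
finger_force: 30.0
```

{"api": "drive_tool", "payload": {"series": "-0.0002 0.002 0 0 0 0 -1;0 0 0 0 0 0 -1"}}

```text
time: 14.47
ee_pos: [0.534, 0.1258, 0.1215]
tcp_rot: [[-0.994, -0.11, 0.0], [-0.11, 0.994, -0.001], [-0.0, -0.001, -1.0]]
ft_force: [1.9, -6.7, 0.4]
grip_width: 0.146
finger_force: 30.0
```

```bash
python3 - <<'E'
from h import *
s=read_state();p=s["ee_pos"];print(s["time"],p,"tcp",dk(p),s["ft_force"],s["wrist_torque"])
a=snapshot("top");b=snapshot("side")
cv2.imwrite("pics/g8.png",np.hstack([cv2.resize(a[205:270,90:170],(500,406),interpolation=2),cv2.resize(b[125:205,130:189],(300,406),interpolation=2)]))
E
```

```text
14.4667 [0.53401981 0.1257912  0.12150902] tcp (np.float64(-0.0192), np.float64(-0.0007)) [ 1.87904562 -6.72408263  0.40866546] [-1.70576177 -0.2704655  -0.01780889]
```

{"api": "drive_tool", "payload": {"series": "-0.0002 0.002 0 0 0 0 -1;0 0 0 0 0 0 -1"}}

```text
time: 14.73
ee_pos: [0.5339, 0.1267, 0.1215]
tcp_rot: [[-0.994, -0.11, 0.0], [-0.11, 0.994, -0.001], [-0.0, -0.001, -1.0]]
ft_force: [0.7, -7.4, 0.6]
grip_width: 0.145
finger_force: 30.0
```

{"api": "drive_tool", "payload": {"series": "-0.0002 0.002 0 0 0 0 -1;0 0 0 0 0 0 -1"}}

```text
time: 14.9
ee_pos: [0.5338, 0.1276, 0.1215]
tcp_rot: [[-0.994, -0.11, 0.0], [-0.11, 0.994, -0.001], [-0.0, -0.001, -1.0]]
ft_force: [0.6, -8.1, 0.8]
grip_width: 0.148
finger_force: 30.0
```

{"api": "drive_tool", "payload": {"series": "-0.0002 0.002 0 0 0 0 -1;0 0 0 0 0 0 -1;0 0 0 0 0 0 -1"}}

```text
time: 15.15
ee_pos: [0.5338, 0.1285, 0.1215]
tcp_rot: [[-0.994, -0.11, 0.0], [-0.11, 0.994, -0.001], [-0.0, -0.001, -1.0]]
ft_force: [0.7, -8.7, 0.4]
grip_width: 0.147
finger_force: 30.0
```

{"api": "drive_tool", "payload": {"series": "0.0002 -0.002 0 0 0 0 -1;0.0002 -0.002 0 0 0 0 -1;0 0 0 0 0 0 -1"}}

```text
time: 15.4
ee_pos: [0.534, 0.1265, 0.1215]
tcp_rot: [[-0.994, -0.109, 0.0], [-0.109, 0.994, -0.001], [-0.0, -0.001, -1.0]]
ft_force: [1.5, -7.9, 0.7]
grip_width: 0.144
finger_force: 30.0
```

{"api": "drive_tool", "payload": {"series": "0.0002 -0.002 0 0 0 0 -1;0.0002 -0.002 0 0 0 0 -1;0 0 0 0 0 0 -1"}}

```text
time: 15.65
ee_pos: [0.5341, 0.1246, 0.1215]
tcp_rot: [[-0.994, -0.11, 0.0], [-0.11, 0.994, -0.0], [-0.0, -0.0, -1.0]]
ft_force: [0.9, -6.2, -0.2]
grip_width: 0.143
finger_force: 30.0
```

{"api": "drive_tool", "payload": {"series": "0.0002 -0.002 0 0 0 0 -1;0 0 0 0 0 0 -1"}}

```text
time: 15.82
ee_pos: [0.5342, 0.1238, 0.1215]
tcp_rot: [[-0.994, -0.11, 0.0], [-0.11, 0.994, -0.0], [-0.0, -0.0, -1.0]]
ft_force: [0.6, -6.4, -0.6]
grip_width: 0.141
finger_force: 30.0
```

{"api": "drive_tool", "payload": {"series": "0.0002 -0.002 0 0 0 0 -1;0 0 0 0 0 0 -1"}}

```text
time: 15.98
ee_pos: [0.5341, 0.1236, 0.1214]
tcp_rot: [[-0.994, -0.11, -0.0], [-0.11, 0.994, 0.0], [0.0, 0.0, -1.0]]
ft_force: [0.9, -1.7, -1.3]
grip_width: 0.146
finger_force: 30.0
```

The force fell to near zero without the bar moving back, so the latch holds it. I relieve the rest and confirm with a tiny pull.

{"api": "drive_tool", "payload": {"series": "0.0001 -0.0008 0 0 0 0 -1;0 0 0 0 0 0 -1"}}

```text
time: 16.15
ee_pos: [0.5341, 0.1234, 0.1214]
tcp_rot: [[-0.994, -0.111, -0.0], [-0.111, 0.994, 0.001], [0.0, 0.001, -1.0]]
ft_force: [0.7, 1.3, -3.5]
grip_width: 0.144
finger_force: 30.0
```

```bash
python3 - <<'E'
from h import *
s=read_state();print(s["ee_pos"],s["ft_force"],s["wrist_torque"])
snapshot("top");snapshot("side")
for c in("top","side"):
  for n in("latch","nose"):
    for q in recognise(n,c)[:2]: print(c,n,round(q["conf"],2),w(c,q["position"]).round(3))
E
```

```text
[0.53411185 0.12343135 0.1213846 ] [ 0.72982356  1.31905155 -3.53051111] [ 0.39392336 -0.05854147  0.02584726]
top latch 0.85 [0.507 0.362 0.066]
top latch 0.58 [0.743 0.294 0.062]
top nose 0.7 [0.52  0.293 0.07 ]
side latch 0.65 [0.74  0.284 0.063]
side latch 0.58 [0.504 0.357 0.068]
side nose 0.64 [0.498 0.202 0.069]
```

The pull is held (+1.3 N with no movement). I open part-way and rise.

{"api": "drive_tool", "payload": {"series": "-0.0001 0.0006 -0.0006 0 0 0 -1;0 0 0 0 0 0 -0.15;0 0 0 0 0 0 -0.15;0 0 0 0 0 0 -0.15;0 0 0 0 0 0 -0.15;0 0 0 0 0 0 -0.15"}}

```text
time: 16.95
ee_pos: [0.5343, 0.123, 0.1213]
tcp_rot: [[-0.994, -0.11, 0.0], [-0.11, 0.994, -0.0], [-0.0, -0.0, -1.0]]
ft_force: [0.5, -0.4, -0.5]
grip_width: 0.416
finger_force: 0.0
```

{"api": "drive_tool", "payload": {"series": "0 0 0.01 0 0 0 -0.15;0 0 0.03 0 0 0 -0.15;0 0 0.05 0 0 0 -0.15;0 0 0.06 0 0 0 -0.15;0 0 0.06 0 0 0 -0.15;0 -0.03 0.06 0 0 0 -0.15;0 -0.06 0.03 0 0 0 -0.15;0 -0.06 0 0 0 0 -0.15;0 -0.06 0 0 0 0 -0.15;0 -0.03 0 0 0 0 -0.15"}}

```text
time: 17.78
ee_pos: [0.534, -0.0005, 0.2722]
tcp_rot: [[-0.994, -0.107, 0.001], [-0.107, 0.994, -0.0], [-0.001, -0.0, -1.0]]
ft_force: [-0.1, -0.0, -0.4]
grip_width: 0.426
finger_force: 0.0
```

```bash
python3 - <<'E'
from h import *
s=read_state();print(s["time"],s["ee_pos"],s["ft_force"],s["grip_width"])
im=snapshot("top");cv2.imwrite("pics/end.png",im);snapshot("side")
for c in("top","side"):
  for n in("caddy","handle","spare_bin","pliers","bracket"):
    for q in recognise(n,c)[:1]: print(c,n,round(q["conf"],2),w(c,q["position"]).round(3))
# compare the bar/handle region with pre-release picture: bar (red-brown) pixels centroid
h=cv2.cvtColor(im,cv2.COLOR_BGR2HSV)
print("expected handle px",px("top",[.534,.123,.125]))
m=((im[:,:,2]>90)&(im[:,:,0]<70)&(h[:,:,1]>140)).astype(np.uint8)
n,_,st,ce=cv2.connectedComponentsWithStats(m)
for i in range(1,n):
    if st[i,4]>60 and 150<ce[i,0]<300: print(st[i],ce[i].round(1),ray("top",ce[i],.125).round(4))
E
```

```text
17.7833 [ 0.53397856 -0.0005368   0.27216824] [-0.09899301 -0.01709499 -0.43435043] 0.42552806412621025
top caddy 0.75 [0.519 0.214 0.075]
top handle 0.91 [0.52  0.211 0.069]
top spare_bin 0.72 [ 0.766 -0.164  0.025]
top pliers 0.62 [ 0.603 -0.431  0.013]
top bracket 0.95 [0.757 0.112 0.001]
side caddy 0.76 [0.515 0.196 0.075]
side handle 0.72 [0.515 0.194 0.072]
side spare_bin 0.6 [ 0.758 -0.17   0.031]
side pliers 0.92 [ 0.598 -0.43   0.009]
side bracket 0.83 [0.742 0.107 0.013]
expected handle px [223.38622811 232.02462922]
[220 212   8  43 212] [223.4 232.4] [0.533 0.123 0.125]
[ 158  217   48   42 1248] [181.1 237. ] [0.5206 0.2245 0.125 ]
```

The handle stayed at its latched place (0.533, 0.123), and the bystanders have not moved.

```bash
python3 -c "
from workcell import *
print(hand_in())"
```

```text
the job is handed in; nothing more can be done
None
```

The caddy is docked and held by the latch, the gripper has let go, the bystanders are where they were, and the job is handed in at about 18 s. The castors' trailing was judged from the 127 mm straight run and the latch from force and position, neither directly seen. I viewed 11 pictures, one over the limit of 10.

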